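# Take the toppled desiccant canister out of the filament dryer and stand it on the scale

## Task

The desiccant canister has fallen over inside the filament dryer. Lift the dryer's hood until it stays open by itself, take the canister out and stand it upright, cap up, in the middle of the scale's pan, setting it down gently. Leave the hood open for the fresh canister, and do not disturb the fresh canister, the spray bottle or the small spool on the bench.

Things in the scene. Friction and masses are not known exactly. Their poses are not given: they have to be found in the camera images.
- hood (a joint): Clear hinged hood of the filament dryer, 170 mm deep (x), 240 mm wide (y), 32 mm high, about 0.3 kg. Hinge along its far lower edge. Joint value in rad: 0 closed (hood level on the tray), grows as the front edge is raised; stop at 1.75 (just past upright). Let go below about 1.3 it falls shut; past about 1.5 it falls open against the stop and stays.
- hood_bar (a point): Middle of the hood's handle: a round steel bar 10 mm thick, 100 mm long along the hood's y, parallel to the front edge and 42 mm in front of it (gap of 37 mm between bar and hood, for a finger), 53 mm above the bench when closed; 212 mm from the hinge along the hood's x and 16 mm above the hinge in the hood's z. Two 8 mm arms join the bar's ends (50 mm either side of its middle) to the hood. Axes turn with the hood; with the hood closed x points from bar to hinge, z up.
- hood_hinge (a point): Middle of the hood's hinge line, at the far edge of the dryer, 37 mm above the bench. Fixed to the dryer, does not turn with the hood: x points from the dryer's front to its back, y along the hinge, z up.
- dryer_floor (a point): Centre of the dryer's inner floor, 10 mm above the bench. The dryer is a fixed black tray, 170 mm (x, front to back) by 240 mm (y) outside, walls 5 mm thick, rim 35 mm above the bench. x points to the hinge side, z up.
- canister_mid (a point): Centre (half-way up) of the toppled desiccant canister: white plastic with vent slots, body of 46 mm square section and 100 mm length, with a grey round cap 34 mm wide and 15 mm high on its upper end; 115 mm in all, so the foot is 57.5 mm from this point. z points from foot to cap; x and y are normal to the flat sides. About 0.17 to 0.35 kg, balanced near its middle. It starts on one flat side on the dryer's floor, cap roughly towards the dryer's front.
- pan (a point): Centre of the top of the scale's round steel pan, 130 mm in diameter, 32 mm above the bench. The scale is a fixed grey slab 190 mm (x) by 160 mm (y), 24 mm high; the pan centre lies 15 mm behind the slab's centre. z up.
- fresh_mid (a point): Centre of the fresh canister, same shape as the fallen one, standing upright on the bench beyond the work. To be left alone.
- spray_mid (a point): Centre (half-way up) of a standing spray bottle, 60 mm wide, 170 mm high, on the bench. To be left alone.
- spool_mid (a point): Centre (half-way up) of a small filament spool lying flat on the bench, 100 mm wide, 45 mm high. To be left alone.
There are look-alikes about, which are no part of the job. What is shaped like the part that bears pan but green or turquoise is not meant.

How it is judged:
By the outcome, as a careful person would: the job done as asked, in the order asked, and still so for the second after the job is handed in, with the robot touching nothing.
It also fails if it takes over 58 s, if anything falls off the work surface, if the arm or the gripper's body presses on something with over 40 N, if the wrist force passes 120 N, or if a joint passes its speed limit or range.

## Robot

A 6-joint arm with a two-finger parallel gripper is mounted at the origin on the work surface. World frame = base frame: x ahead of the robot, y to its left, z up, the work surface at z = 0. Lengths are in m, angles in rad, forces in N, time in s.
With the tool pointing down it reaches from about 0.35 to 0.975 m from the base axis. Payload 17.4 kg.
Tool frame: the origin (TCP) lies on the front face of the gripper's body, between the roots of the fingers; the fingertips stand 73 mm ahead of it and the grasp point (between the pads) lies 54 mm ahead of it (ctrl.nose_length is the distance from the TCP to the fingertips, in m); z points along the fingers, y is the line along which they close (so a half turn about z gives the same grasp; the last joint's range is limited). The gripper opens to 85 mm and grips with 20 to 120 N. Pads are 22 mm wide; open, the fingers measure 114 mm over their backs; the gripper's body (76 mm by 85 mm) begins 54 mm behind the grasp point. The pads swing forward as they close: fully open they stand 13 mm farther back than shut.
Start: joints at [-1.262, 0.116, 1.442, -0, 1.584, -0.038], TCP at [0.229, -0.635, 0.304] pointing down, gripper open.
Joint ranges: [-2.83, 2.83], [-0.83, 2.19], [0.07, 2.5], [-1.14, 4.28], [0.01, 3], [-2.97, 2.97]. Speed limits (rad/s): [1.89, 1.89, 2.22, 3.14, 3.14, 3.14].

## Interface

Orientations are given as a unit quaternion [x, y, z, w].
In Python, from station import ctrl gives the robot as it stands. The module is installed in compiled form; this text tells all that it offers.
- The arm moves only by the tool drive_tool, never from a script. Its argument "increments" is a list of rows, each a list of 6 numbers: the shift along the tool's x, y, z in cm, then the turn, a rotation vector about the tool's x, y, z in degrees. In form: [[x, y, z, rx, ry, rz], ...]. A call has exactly 5 rows; each row is the pose to reach, as a shift and turn from the pose commanded when the call began, along the tool's axes at that moment; what a row does not reach only later rows make up. A row lasts 1/10 s, in which the tool goes at most 50 mm and 8.59 degrees, less where a joint would pass 70% of its speed; a pose out of reach is approached as far as the arm can. A call with a gripper value outside its range is refused whole. "hand" is the finger opening in cm, from 0 to 8.54, set as the call begins (left out, the last holds). The fingers move at their own pace and stop on an object; "newtons" is the grip in N (left out, the last holds). Time passes only in rows, so rows that repeat a pose let the fingers close, or fill a call up. It gives the time, the measured TCP pose, the force, the opening and the grip force at its end, in the units of the state.
- ctrl.get_state(): the state, without advancing time (a new reading comes with each control period).
- ctrl.grab_frame(name): name is "side" or "top" or "wrist"; returns (picture, depth): 480x640x3 uint8, red, green, blue; 480x640 float32, m along the optical axis (not along the pixel's ray), 0 where there is no reading.
- ctrl.calibration(name): a dict with "camera_matrix" (3x3 intrinsics, pixels), "distortion" ([k1, k2, p1, p2, k3] as OpenCV has them; the pictures are not rectified), "eye" and "rotation" of the camera in the world. Camera axes: x right, y down, z forward; pixel columns grow to the right and rows downward; lengths in m; the calibration is good to about 2 mm. A picture is of the moment at which its call begins: read the wrist's pose just before it. calibration takes no time and is no camera call; for the wrist camera it gives the pose at the moment of the call.
- ctrl.job_done(): hands the job in; it is judged then, once.
Trained networks look in the newest picture that a camera, given by its name, has taken for a name from the list of things; names that differ only in an ending like _2 or _b are one class to them, and where a whole thing is asked for, a point or a joint stands for the part that bears it (a point fixed in the world has none). Each returns a list of dicts, best first, with "conf" (0 to 1); they miss things now and then, are a little off and sometimes report something else, mostly with a low value. They report only what shows in the picture. A call takes as long as a camera call. They do not tell look-alikes from the thing itself.
- ctrl.look_for(camera, query): "point" ([x, y, z] in m, in the coordinates of the camera as it stood for that picture, good to about 4 mm: the middle of the surface that is visible of it).
The state is a dict: "time": time; "joints": joint angles; "qvel": joint speeds; "joint_torque": joint torques, N m; "ee_pos": TCP position; "tool_rot": TCP orientation; "ft_force": force on the tool from outside, world axes, zero at the start; "moment": the same for the moment, N m; "gripper_width": opening from 0.0 (shut) to 1.0 (fully open); "finger_force": force on a finger pad.
Only numpy, scipy, OpenCV 4.12 (cv2) and the standard library are available. Lean on these libraries where they do the work, as an engineer would, in place of code of your own. Each camera call takes 0.05 s, during which the arm holds its last target. There are 200 camera calls.

## Working session

There is one attempt and no reset: what is moved stays moved. The work goes in short steps, Python scripts to look and compute and a tool call to move; the robot and the scene stay as the last step left them, time stands still between calls to the robot, and variables do not carry over. Pictures are saved under pics/ and viewed, at most 10 in all, crops included, and the job is handed in when it is done.

Besides the shell and the picture viewer there is one more tool, called as name(argument=value, ...) on one line, values as JSON. drive_tool: Moves the arm, as the interface text tells. Its arguments: {"type":"object","properties":{"increments":{"type":"array","items":{"type":"array","items":{"type":"number"}}},"hand":{"type":"number"},"newtons":{"type":"number"}},"required":["increments"]}

```bash
mkdir -p pics; cat > h.py <<'E'
import numpy as np, cv2
from scipy.spatial.transform import Rotation as R
from station import ctrl
def grab(cam, fn=None):
    c=ctrl.calibration(cam); im,d=ctrl.grab_frame(cam)
    if fn: cv2.imwrite('pics/'+fn, im[:,:,::-1])
    return im,d,c
def Rm(c):
    r=np.array(c['rotation'],float)
    return r if r.shape==(3,3) else R.from_quat(r).as_matrix()
def c2w(c,p): return Rm(c)@np.array(p)+np.array(c['eye'])
def w2p(c,p):
    q=Rm(c).T@(np.array(p)-np.array(c['eye']))
    return cv2.projectPoints(q.reshape(1,3),np.zeros(3),np.zeros(3),np.array(c['camera_matrix']),np.array(c['distortion']))[0].ravel()
def cloud(c,d):
    K=np.array(c['camera_matrix']); v,u=np.mgrid[0:480,0:640]
    n=cv2.undistortPoints(np.stack([u,v],-1).reshape(-1,1,2).astype(np.float32),K,np.array(c['distortion'])).reshape(480,640,2)
    P=np.concatenate([n*d[...,None],d[...,None]],-1)
    W=P@Rm(c).T+np.array(c['eye']); W[d==0]=np.nan
    return W
def find(cam,c,q):
    for o in ctrl.look_for(cam,q)[:3]:
        p=c2w(c,o['point']); print(cam,q,round(o['conf'],2),p.round(3),w2p(c,p).round(0))
E
python3 - <<'E'
from h import *
for cam in('top','side'):
    im,d,c=grab(cam,cam+'0.png'); np.savez(cam+'0.npz',d=d)
    print(cam,c['eye'])
    for q in ['hood','hood_bar','canister_mid','pan','fresh_mid','spray_mid','spool_mid']+(['dryer_floor','hood_hinge'] if cam=='top' else []): find(cam,c,q)
print(ctrl.get_state())
E
```

```text
top [ 0.42022661 -0.01402953  1.38796752]
top hood_bar 0.94 [ 0.523 -0.267  0.068] [421. 249.]
top pan 0.88 [ 0.352 -0.005  0.022] [324. 310.]
top pan 0.66 [0.26  0.274 0.017] [224. 341.]
top fresh_mid 0.64 [ 0.782 -0.016  0.097] [331. 152.]
top spray_mid 0.56 [0.549 0.47  0.111] [146. 233.]
top spool_mid 0.88 [ 0.431 -0.527  0.049] [515. 285.]
top dryer_floor 0.69 [ 0.431 -0.527  0.048] [515. 285.]
top dryer_floor 0.58 [ 0.52  -0.269  0.071] [422. 250.]
top hood_hinge 0.77 [ 0.522 -0.266  0.074] [421. 250.]
top hood_hinge 0.73 [ 0.784 -0.018  0.095] [332. 152.]
side [-0.03514768  0.73528713  0.65276473]
side hood 0.69 [ 0.506 -0.23   0.065] [381. 221.]
side hood_bar 0.81 [ 0.506 -0.228  0.07 ] [381. 219.]
side canister_mid 0.21 [ 0.505 -0.231  0.066] [382. 220.]
side pan 0.91 [0.24  0.299 0.022] [347. 396.]
side pan 0.84 [0.349 0.034 0.022] [376. 299.]
side pan 0.74 [0.526 0.245 0.025] [257. 312.]
side fresh_mid 0.82 [ 0.776 -0.     0.061] [257. 221.]
side fresh_mid 0.46 [ 0.505 -0.226  0.071] [381. 219.]
side spray_mid 0.95 [0.533 0.497 0.092] [147. 352.]
side spool_mid 0.74 [ 0.454 -0.498  0.032] [438. 205.]
{'time': 0.9, 'joints': array([-1.26176633e+00,  1.15963808e-01,  1.44159372e+00,  2.03148626e-06,
        1.58396334e+00, -3.77882891e-02]), 'qvel': array([-5.69516812e-05,  1.16297075e-04, -4.85539004e-04, -1.64595050e-03,
       -2.02479679e-04, -1.30216163e-03]), 'joint_torque': array([ 5.19976078e-03, -7.31715345e+01, -6.32637405e+01,  2.04250118e-04,
        6.90312427e-04, -4.47690866e-05]), 'ee_pos': array([ 0.22943985, -0.63481938,  0.30393145]), 'tool_rot': array([9.85002271e-01, 1.72541372e-01, 5.85900803e-06, 3.54242534e-05]), 'ft_force': array([ 0.31631301,  0.57253744, -0.31803096]), 'moment': array([-0.00805965, -0.00203449,  0.00959671]), 'finger_force': 0.0, 'gripper_width': 1.0002604101251806}
```

View pics/top0.png

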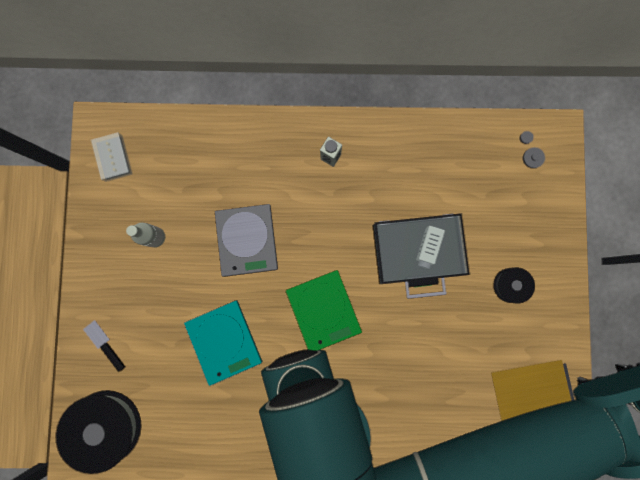

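View pics/side0.png

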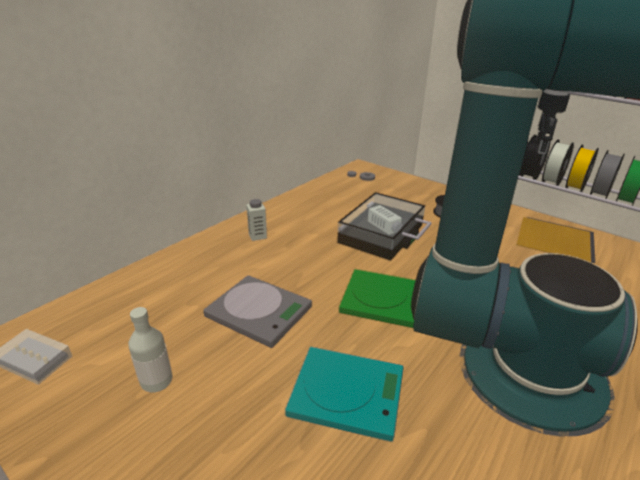

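Top picture: three scales show, at (245,240) grey, (323,310) green and (223,341) turquoise. The grey one with the steel pan at about (245,235) fits; green and turquoise are excluded. The dryer is at (421,248), its bar at (426,294), and the canister at (431,246) with its cap towards the front. I'll confirm this in an enlarged crop.

```bash
python3 - <<'E'
from h import *
im=cv2.imread('pics/top0.png'); 
a=cv2.resize(im[200:280,205:285],(400,400),interpolation=cv2.INTER_CUBIC)
b=cv2.resize(im[205:305,370:475],None,fx=4,fy=4,interpolation=cv2.INTER_CUBIC)
b=b[:400,:400]
cv2.imwrite('pics/crop0.png',np.hstack([a,b]))
c=ctrl.calibration('top'); W=cloud(c,np.load('top0.npz')['d'])
hsv=cv2.cvtColor(im,cv2.COLOR_BGR2HSV)
# pan: points at z~0.032 in region
r=np.zeros(im.shape[:2],bool); r[200:280,205:285]=1
z=W[...,2]
print('slab z', np.nanpercentile(z[200:280,205:285],[5,50,95]))
m=r&(z>0.028)&(z<0.04); P=W[m]; print('pan',m.sum(),np.nanmedian(P,0),P.min(0),P.max(0))
(cx,cy),rad=cv2.minEnclosingCircle(P[:,:2].astype(np.float32));print(cx,cy,rad)
m=r&(z>0.016);print('slab',cv2.minAreaRect(W[m][:,:2].astype(np.float32)))
r[:]=0; r[205:305,365:480]=1
m=r&(z>0.02); m=cv2.morphologyEx(m.astype(np.uint8),cv2.MORPH_OPEN,np.ones((5,5)))>0
print('dryer',m.sum(),cv2.minAreaRect(W[m][:,:2].astype(np.float32)),np.percentile(z[m],[1,50,99]))
for (u,v) in [(390,245),(400,265),(431,246),(427,262),(436,230),(421,280),(426,294),(408,295),(444,294),(455,240)]: print(u,v,W[v,u].round(3))
for n,p in [('fresh',(331,146)),('spray',(140,232)),('spool',(516,285))]: print(n,W[p[1],p[0]].round(3))
E
```

```text
slab z [-0.00409172  0.02149413  0.03379128]
pan 1534 [0.55904006 0.22472455 0.03146087] [0.44970905 0.13341831 0.02800451] [0.64460104 0.30643936 0.03990196]
0.5479878187179565 0.22028475999832153 0.11210226267576218
slab ((0.5455331206321716, 0.22324608266353607), (0.1902976632118225, 0.16009217500686646), 8.364048957824707)
dryer 5719 ((0.5203375220298767, -0.26774752140045166), (0.19199471175670624, 0.24261048436164856), 7.134339809417725) [0.02426884 0.06900698 0.07575382]
390 245 [ 0.533 -0.182  0.068]
400 265 [ 0.479 -0.209  0.071]
431 246 [ 0.532 -0.293  0.068]
427 262 [ 0.488 -0.281  0.075]
436 230 [ 0.577 -0.308  0.063]
421 280 [ 0.44  -0.274  0.025]
426 294 [ 0.401 -0.281  0.059]
408 295 [ 0.398 -0.232  0.059]
444 294 [ 0.402 -0.332  0.053]
455 240 [ 0.55  -0.359  0.066]
fresh [ 0.793 -0.015  0.116]
spray [0.549 0.474 0.145]
spool [ 0.431 -0.531  0.045]
```

View pics/crop0.png

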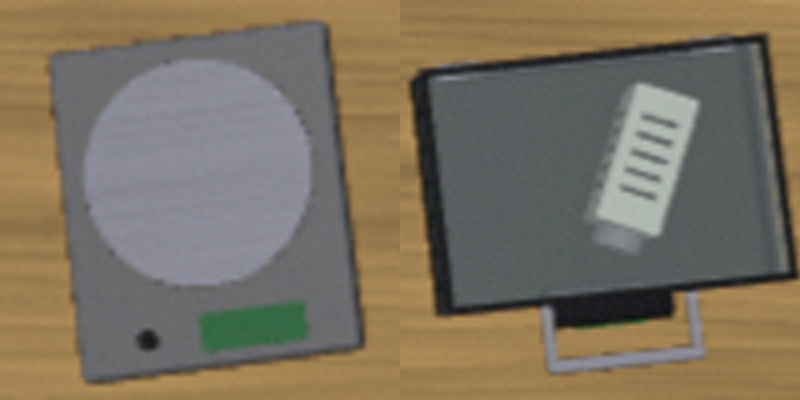

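The crop confirms it: the left shows the grey scale with its steel pan, and the right shows the dryer, bar and canister (cap towards the front, lower left). First I'll move above the bar with the closing axis across it.

drive_tool(increments=[[2.8, -2.7, 0.8, 0, 0, -7.7], [5.6, -5.4, 1.6, 0, 0, -15.4], [8.5, -8.2, 2.4, 0, 0, -23.1], [11.3, -10.9, 3.2, 0, 0, -30.8], [14.2, -13.6, 4, 0, 0, -38.5]], hand=3.5, newtons=25)

```text
time: 1.4
ee_pos: [0.3171, -0.4572, 0.2637]
tool_rot: [0.872, 0.49, 0.0, 0.0]
ft_force: [1.3, -0.2, 0.2]
gripper_width: 0.409
finger_force: 0.0
```

```bash
cat >> h.py <<'E'
def Rw(t): return R.from_quat(ctrl.get_state()['tool_rot'])
def go(pos,rot=None,yaw=None,grasp=True):
    """print shift (cm) and rotvec (deg) in tool axes to bring grasp point (or TCP) to pos; rot = target Rotation"""
    s=ctrl.get_state(); R0=R.from_quat(s['tool_rot']); p=np.array(s['ee_pos'])
    if yaw is not None: rot=R.from_euler('z',yaw,degrees=True)*R.from_euler('x',180,degrees=True)
    if rot is None: rot=R0
    t=np.array(pos,float)
    if grasp: t=t-rot.apply([0,0,0.054])
    print('t',round(s['time'],2),'tcp',p.round(4),'j',np.round(s['joints'],3),'F',np.round(s['ft_force'],1),'w',round(s['gripper_width'],2),'ff',round(s['finger_force'],1))
    print('move',(100*R0.inv().apply(t-p)).round(2),np.degrees((R0.inv()*rot).as_rotvec()).round(2))
E
python3 - <<'E'
from h import *
go([0.403,-0.282,0.13],yaw=97.1)
E
```

```text
t 1.4 tcp [ 0.3171 -0.4572  0.2637] j [-1.01  -0.13   1.751  0.     1.52  -0.463] F [ 1.3 -0.2  0.2] w 0.41 ff 0.0
move [19.43 -1.78  7.97] [ 1.000e-02  1.000e-02 -3.843e+01]
```

drive_tool(increments=[[3.9, -0.4, 1, 0, 0, -7.7], [7.8, -0.7, 2, 0, 0, -15.4], [11.7, -1.1, 3, 0, 0, -23.1], [15.6, -1.4, 4, 0, 0, -30.8], [19.4, -1.8, 5, 0, 0, -38.4]])

```text
time: 1.9
ee_pos: [0.4036, -0.2825, 0.2138]
tool_rot: [0.662, 0.749, 0.0, 0.0]
ft_force: [0.7, -0.5, 0.3]
gripper_width: 0.408
finger_force: 0.0
```

drive_tool(increments=[[0, 0, 0.5, 0, 0, 0], [0, 0, 1, 0, 0, 0], [0, 0, 1, 0, 0, 0], [0, 0, 1, 0, 0, 0], [0, 0, 1, 0, 0, 0]])

```text
time: 2.4
ee_pos: [0.4029, -0.2848, 0.2042]
tool_rot: [0.665, 0.747, -0.0, 0.0]
ft_force: [-0.2, -0.6, 0.6]
gripper_width: 0.409
finger_force: 0.0
```

```bash
python3 - <<'E'
from h import *
im,d,c=grab('wrist','w1.png')
find('wrist',c,'hood_bar')
W=cloud(c,d); z=W[...,2]
print(c['eye'])
m=(z>0.045)&(z<0.062)&(W[...,0]<0.425)
P=W[m]; print(m.sum(),P.mean(0)); print(np.median(P,0), cv2.minAreaRect(P[:,:2].astype(np.float32)))
go([0.403,-0.282,0.053],yaw=97.1)
E
```

```text
wrist hood_bar 0.66 [ 0.497 -0.241  0.066] [525. 192.]
[ 0.39471216 -0.21419624  0.27420593]
4814 [ 0.40331214 -0.27126978  0.05671438]
[ 0.40159727 -0.26716178  0.05690532] ((0.41160574555397034, -0.2788006365299225), (0.03585662692785263, 0.10912404954433441), 4.951192378997803)
t 2.5 tcp [ 0.403  -0.2846  0.2042] j [-0.667 -0.245  1.948 -0.     1.439 -0.784] F [-0.  -0.   0.7] w 0.41 ff 0.0
move [0.26 0.03 9.72] [ 0.01  0.01 -0.4 ]
```

View pics/w1.png

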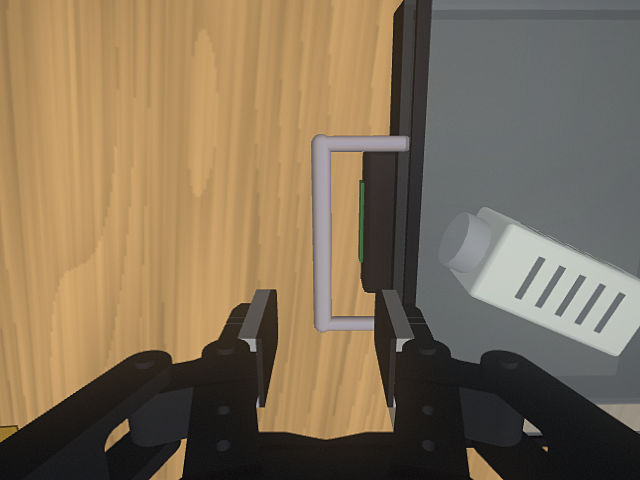

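The wrist view shows the bar at column 321, rows 137–325, lying between the fingers (pads at columns 265 and 395). I'll fix the bar's ends and also fit the arm's kinematics.

```bash
python3 - <<'E'
from h import *
im,d,c=grab('wrist'); W=cloud(c,d)
for v in (160,200,230,260,300):
    row=W[v,300:345]; m=row[:,2]>0.048; print(v,row[m].mean(0).round(4))
for u in range(365,440,8): print(u,W[230,u].round(3))
E
```

```text
160 [ 0.3952 -0.2379  0.0568]
200 [ 0.3977 -0.2581  0.0569]
230 [ 0.3996 -0.2739  0.0569]
260 [ 0.4017 -0.2904  0.057 ]
300 [ 0.4046 -0.3133  0.0572]
365 [ 0.427 -0.28   0.025]
373 [ 0.431 -0.279  0.026]
381 [ 0.436 -0.278  0.027]
389 [ 0.441 -0.278  0.026]
397 [ 0.442 -0.273  0.043]
405 [ 0.441 -0.266  0.067]
413 [ 0.444 -0.265  0.071]
421 [ 0.448 -0.265  0.069]
429 [ 0.452 -0.264  0.069]
437 [ 0.456 -0.264  0.068]
```

drive_tool(increments=[[0.3, -0.1, 2, 0, 0, 0], [0.7, -0.2, 4, 0, 0, -0.4], [0.7, -0.2, 6, 0, 0, -0.4], [0.7, -0.2, 8, 0, 0, -0.4], [0.7, -0.2, 9.5, 0, 0, -0.4]])

```text
time: 3.05
ee_pos: [0.4001, -0.2773, 0.1078]
tool_rot: [0.662, 0.75, -0.0, -0.0]
ft_force: [-0.3, 0.4, 0.3]
gripper_width: 0.405
finger_force: 0.0
```

drive_tool(increments=[[0.7, -0.2, 0, 0, 0, 0], [0, 0, 0, 0, 0, 0], [0, 0, 0, 0, 0, 0], [0, 0, 0, 0, 0, 0], [0, 0, 0, 0, 0, 0]], hand=0, newtons=25)

```text
time: 3.55
ee_pos: [0.3999, -0.2766, 0.1092]
tool_rot: [0.661, 0.75, 0.0, -0.002]
ft_force: [-7.9, 11.4, -1.2]
gripper_width: 0.102
finger_force: 25.2
```

```bash
python3 - <<'E'
from h import *
go([0.400,-0.278,0.053],yaw=97.1)
# arc waypoints in tool coords relative to start: y=along hood x, z=down
for th in np.arange(0,1.76,0.115):
    x=0.212-0.212*np.cos(th)+0.016*np.sin(th); z=0.212*np.sin(th)+0.016*np.cos(th)-0.016
    print(round(th,3),(100*x).round(1),(-100*z).round(1))
E
```

```text
t 3.55 tcp [ 0.3999 -0.2766  0.1092] j [-6.580e-01 -1.770e-01  2.053e+00  1.000e-03  1.269e+00 -7.830e-01] F [-7.9 11.4 -1.2] w 0.1 ff 25.2
move [-0.14 -0.01  0.22] [-0.08 -0.15  0.08]
0.0 0.0 -0.0
0.115 0.3 -2.4
0.23 0.9 -4.8
0.345 1.8 -7.1
0.46 2.9 -9.2
0.575 4.3 -11.3
0.69 5.9 -13.1
0.805 7.7 -14.8
0.92 9.6 -16.2
1.035 11.8 -17.4
1.15 14.0 -18.4
1.265 16.3 -19.1
1.38 18.8 -19.5
1.495 21.2 -19.7
1.61 23.6 -19.5
1.725 26.0 -19.1
```

drive_tool(increments=[[0.1, 0.1, -1.2, 0, 0, 0], [0.1, 0.3, -2.4, 0, 0, 0], [0.1, 0.6, -3.6, 0, 0, 0], [0.1, 0.9, -4.8, 0, 0, 0], [0.1, 1.3, -6.0, 0, 0, 0]])

```text
time: 4.05
ee_pos: [0.4133, -0.2747, 0.1709]
tool_rot: [0.662, 0.75, 0.0, 0.0]
ft_force: [0.2, 3.0, -2.0]
gripper_width: 0.103
finger_force: 24.8
```

drive_tool(increments=[[0, 0.5, -1.1, 0, 0, 0], [0, 1.1, -2.2, 0, 0, 0], [0, 1.6, -3.2, 0, 0, 0], [0, 2.3, -4.3, 0, 0, 0], [0, 3, -5.3, 0, 0, 0]])

```text
time: 4.55
ee_pos: [0.4426, -0.2711, 0.2244]
tool_rot: [0.662, 0.75, -0.001, -0.0]
ft_force: [-12.2, 3.4, 6.8]
gripper_width: 0.105
finger_force: 25.1
```

drive_tool(increments=[[0, 0.8, -0.9, 0, 0, 0], [0, 1.6, -1.8, 0, 0, 0], [0, 2.5, -2.7, 0, 0, 0], [0, 3.4, -3.5, 0, 0, 0], [0, 4.3, -4.2, 0, 0, 0]])

```text
time: 5.05
ee_pos: [0.4858, -0.2658, 0.2674]
tool_rot: [0.662, 0.75, -0.0, 0.001]
ft_force: [-2.8, 0.3, 1.8]
gripper_width: 0.104
finger_force: 24.5
```

drive_tool(increments=[[0, 1.0, -0.7, 0, 0, 0], [0, 2.1, -1.3, 0, 0, 0], [0, 3.2, -1.9, 0, 0, 0], [0, 4.3, -2.4, 0, 0, 0], [0, 5.4, -2.9, 0, 0, 0]])

```text
time: 5.55
ee_pos: [0.5399, -0.2591, 0.295]
tool_rot: [0.662, 0.75, -0.0, 0.001]
ft_force: [-1.8, -3.3, 3.6]
gripper_width: 0.101
finger_force: 25.3
```

drive_tool(increments=[[0, 1.2, -0.4, 0, 0, 0], [0, 2.3, -0.7, 0, 0, 0], [0, 3.6, -0.9, 0, 0, 0], [0, 4.8, -1.1, 0, 0, 0], [0, 6.0, -1.2, 0, 0, 0]])

```text
time: 6.05
ee_pos: [0.5997, -0.2516, 0.3056]
tool_rot: [0.662, 0.75, -0.0, 0.001]
ft_force: [-1.1, -6.2, 3.7]
gripper_width: 0.106
finger_force: 26.2
```

drive_tool(increments=[[0, 1.2, -0.1, 0, 0, 0], [0, 2.4, 0, 0, 0, 0], [0, 3.6, 0.1, 0, 0, 0], [0, 4.8, 0.3, 0, 0, 0], [0, 5.6, 0.4, 0, 0, 0]])

```text
time: 6.55
ee_pos: [0.6554, -0.2446, 0.3007]
tool_rot: [0.662, 0.75, -0.0, 0.0]
ft_force: [0.1, -7.0, -2.0]
gripper_width: 0.101
finger_force: 25.7
```

drive_tool(increments=[[0, 0, 0, 0, 0, 0], [0, 0, 0, 0, 0, 0], [0, 0, 0, 0, 0, 0], [0, 0, 0, 0, 0, 0], [0, 0, 0, 0, 0, 0]], hand=4.5)

```text
time: 7.05
ee_pos: [0.654, -0.2443, 0.3011]
tool_rot: [0.662, 0.75, 0.0, 0.0]
ft_force: [-0.3, 0.0, 0.5]
gripper_width: 0.529
finger_force: 0.0
```

```bash
python3 - <<'E'
from h import *
im,d,c=grab('side','s2.png'); W=cloud(c,d)
go([0.400,-0.278,0.053],yaw=97.1)
E
```

```text
t 7.1 tcp [ 0.6541 -0.2444  0.3011] j [-0.394  0.167  1.39   0.     1.585 -0.519] F [-0.5  0.8 -0.1] w 0.53 ff 0.0
move [ -0.17 -25.63  19.4 ] [0.01 0.   0.06]
```

View pics/s2.png

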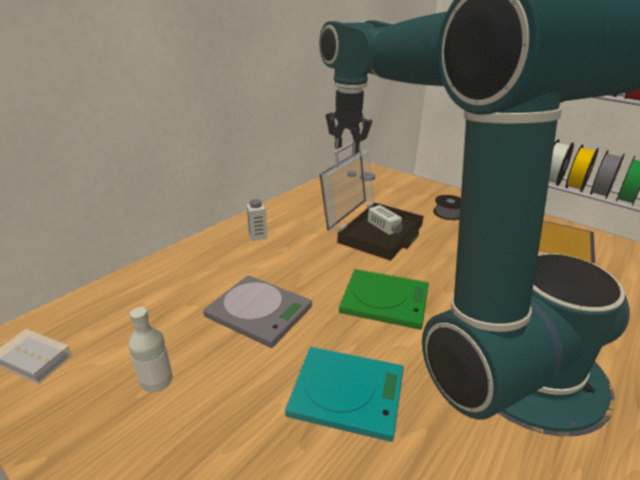

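The hood stands open at (345,190), between the open fingers, with the bar at (345,152). I'll pull straight up off the bar.

drive_tool(increments=[[0, 0, -2, 0, 0, 0], [0, 0, -4, 0, 0, 0], [0, 0, -6, 0, 0, 0], [0, 0, -8, 0, 0, 0], [0, 0, -9, 0, 0, 0]], hand=4.5)

```text
time: 7.6
ee_pos: [0.6542, -0.2444, 0.393]
tool_rot: [0.662, 0.75, 0.0, 0.001]
ft_force: [-1.0, -0.5, 0.3]
gripper_width: 0.526
finger_force: 0.0
```

drive_tool(increments=[[0, -4, 0, 0, 0, 0], [0, -8, 0, 0, 0, 0], [0, -12, 0, 0, 0, 0], [0, -16, 0, 0, 0, 0], [0, -20, 0, 0, 0, 0]], hand=8.5)

```text
time: 8.1
ee_pos: [0.4542, -0.2692, 0.3904]
tool_rot: [0.661, 0.75, -0.0, -0.0]
ft_force: [-0.3, -0.0, -0.1]
gripper_width: 1.0
finger_force: 0.0
```

drive_tool(increments=[[0, -2, 0, 0, 0, 0], [0, -4, 0, -5, 0, 0], [0, -4, 0, -10, 0, 0], [0, -4, 0, -15, 0, 0], [0, -4, 0, -20, 0, 0]])

```text
time: 8.6
ee_pos: [0.4159, -0.2743, 0.3909]
tool_rot: [0.651, 0.738, 0.131, 0.116]
ft_force: [-0.6, 0.3, -0.6]
gripper_width: 0.993
finger_force: 0.0
```

```bash
python3 - <<'E'
from h import *
s=ctrl.get_state(); print(s['joints'].round(4),s['ee_pos'].round(4)); T=R.from_quat(s['tool_rot']).as_matrix(); print(T.round(3))
im,d,c=grab('wrist','w3.png'); W=cloud(c,d); np.savez('w3.npz',W=W)
find('wrist',c,'canister_mid'); find('wrist',c,'hood')
from scipy.optimize import least_squares
D=[([-1.2618,.1160,1.4416,1.5840],[.2294,-.6348,.3039],0),([-1.01,-.13,1.751,1.52],[.3171,-.4572,.2637],0),([-.667,-.245,1.948,1.439],[.403,-.2846,.2042],0),([-.658,-.177,2.053,1.269],[.3999,-.2766,.1092],0),([-.394,.167,1.39,1.585],[.6541,-.2444,.3011],0),(list(s['joints'][[0,1,2,4]]),list(s['ee_pos']),0)]
def fk(x,q):
    a,b,sx,h,d,e,l=x; q1,q2,q3,q5=q
    f=q2+q3; t=f+q5
    r=sx+a*np.sin(q2)+b*np.sin(f)+e*np.cos(f)+d*np.sin(t); z=h+a*np.cos(q2)+b*np.cos(f)-e*np.sin(f)+d*np.cos(t)
    return np.array([r*np.cos(q1)-l*np.sin(q1),r*np.sin(q1)+l*np.cos(q1),z])
f=lambda x: np.concatenate([(fk(x,q)-p) for q,p,_ in D]+[1e-3*(x-[.45,.45,0,.3,.25,0,0])])
o=least_squares(f,[.45,.45,0,.3,.25,0,0]); print(o.x.round(4),np.abs(o.fun).max())
np.save('kin.npy',o.x)
E
```

```text
[-0.7505 -0.4061  1.7909  0.2685  1.5263 -0.856 ] [ 0.4159 -0.2743  0.3909]
[[-0.124  0.931  0.343]
 [ 0.992  0.117  0.043]
 [-0.     0.346 -0.938]]
wrist canister_mid 0.68 [ 0.529 -0.293  0.056] [312. 217.]
wrist canister_mid 0.63 [ 0.441 -0.508  0.045] [211. 407.]
wrist canister_mid 0.45 [ 0.797 -0.039  0.037] [552.   7.]
wrist hood 0.87 [ 0.653 -0.236  0.143] [481. 183.]
[ 0.4577  0.6332 -0.0129  0.1343  0.2091  0.0822  0.0351] 0.03530671530616336
```

View pics/w3.png

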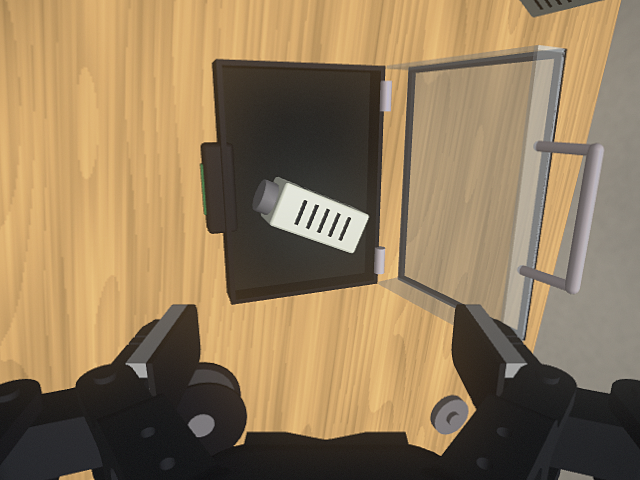

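The wrist view shows the hood staying open at (480,190). The canister lies in the tray with its middle at (315,217), cap at (265,197) and foot at (355,235). Next I'll fit the full kinematics, measure the canister and check that a tilted grasp is feasible.

```bash
cat > kin.py <<'E'
import numpy as np
from scipy.spatial.transform import Rotation as R
from scipy.optimize import least_squares
Rz=lambda t:R.from_euler('z',t); Ry=lambda t:R.from_euler('y',t)
LO=np.array([-2.83,-.83,.07,-1.14,.01,-2.97]);HI=np.array([2.83,2.19,2.5,4.28,3,2.97])
def fk(x,q,sg=1):
    a,b,s,h,d,e,l,w=x
    A=Rz(q[0]); p=A.apply([s,l,h]); A=A*Ry(q[1]); p=p+A.apply([0,0,a]); A=A*Ry(q[2]); p=p+A.apply([e,0,b])
    A=A*Rz(sg*q[3])*Ry(q[4]); p=p+A.apply([0,w,d]); A=A*Rz(q[5]+np.pi/2)
    return p,A
def ik(x,pos,rot,seed,sg=1):
    def f(q):
        p,A=fk(x,q,sg); return np.r_[(p-pos)*5,(A.inv()*rot).as_rotvec()]
    o=least_squares(f,np.clip(seed,LO+1e-3,HI-1e-3),bounds=(LO,HI)); return o.x,np.abs(o.fun).max()
E
python3 - <<'E'
from kin import *
import cv2
D=[([-1.2618,.1160,1.4416,0,1.5840,-.0378],[.2294,-.6348,.3039]),([-1.01,-.13,1.751,0,1.52,-.463],[.3171,-.4572,.2637]),([-.667,-.245,1.948,0,1.439,-.784],[.403,-.2846,.2042]),([-.658,-.177,2.053,0,1.269,-.783],[.3999,-.2766,.1092]),([-.394,.167,1.39,0,1.585,-.519],[.6541,-.2444,.3011]),([-0.7505,-0.4061,1.7909,0.2685,1.5263,-0.856],[.4159,-.2743,.3909])]
T=np.array([[-.124,.931,.343],[.992,.117,.043],[0,.346,-.938]])
x0=np.array([.45,.45,0,.3,.25,0,0,0])
for sg in(1,-1):
    f=lambda x:np.concatenate([fk(x,q,sg)[0]-p for q,p in D]+[1e-3*(x-x0)])
    o=least_squares(f,x0); print(sg,o.x.round(3),np.abs(o.fun[:18]).max(),np.degrees((fk(o.x,D[-1][0],sg)[1].inv()*R.from_matrix(T)).as_rotvec()).round(1))
    np.save('kin%d.npy'%sg,o.x)
W=np.load('w3.npz')['W']; im=cv2.imread('pics/w3.png')
m=np.zeros((480,640),bool); m[170:260,240:375]=1
top=m&(W[...,2]>0.05)&(W[...,2]<0.064)&(im.min(2)>110)
r=cv2.minAreaRect(W[top][:,:2].astype(np.float32)); print(top.sum(),r,np.median(W[top],0)); print(cv2.boxPoints(r).round(3))
P=W[top][:,:2]; e,v=np.linalg.eigh(np.cov(P.T)); print(np.degrees(np.arctan2(v[1,1],v[0,1])))
print(W[195,262],W[197,268])
E
```

```text
1 [0.46  0.62  0.001 0.138 0.217 0.081 0.025 0.   ] 0.0002338369434302101 [-0.  0.  0.]
-1 [ 0.355  0.636 -0.006 -0.001 -0.173  0.23   0.069 -0.042] 0.013233648526599362 [-23.2  20.2   1.4]
3582 ((0.531957745552063, -0.29288631677627563), (0.045419856905937195, 0.11364740133285522), 72.99954986572266) [ 0.53344157 -0.29303083  0.05597194]
[[ 0.471 -0.298]
 [ 0.58  -0.331]
 [ 0.593 -0.288]
 [ 0.484 -0.255]]
163.16560204875356
[ 0.47719101 -0.27457195  0.04794702] [ 0.48325198 -0.27617366  0.04809179]
```

```bash
cat > plan.py <<'E'
from kin import *
X=np.load('kin1.npy')
C=np.array([.532,-.293,.033]); YAW=np.radians(163.1); PAN=np.array([.560,.225,.032])
c=np.array([np.cos(YAW),np.sin(YAW),0]); Z=np.array([0,0,1.])
def graspR(al,sy):
    z=-np.sin(al)*c-np.cos(al)*Z; y=sy*np.cross(Z,c); return R.from_matrix(np.c_[np.cross(y,z),y,z])
def placeR(al,sy,psi):
    n=np.array([np.cos(psi),np.sin(psi),0])
    # canister frame: c->Z, -Z->n
    M0=np.c_[c,-Z,np.cross(c,-Z)]; M1=np.c_[Z,n,np.cross(Z,n)]
    return R.from_matrix(M1@M0.T)*graspR(al,sy)
def solve(pos,rot,nose=.054):
    S=[]
    for q4 in(-1,0,1,2,3,4):
        for q6 in(-2,-.7,.7,2):
            for q5 in (.5,1.5):
                q,e=ik(X,pos-rot.apply([0,0,nose]),rot,[np.arctan2(pos[1],pos[0]),-.2,1.9,q4,q5,q6])
                if e<1e-3 and not any(np.abs(q-s).max()<.02 for s in S): S.append(q)
    return S
E
python3 - <<'E'
from plan import *
for al in (35,45,50):
  a=np.radians(al)
  for sy in (1,-1):
    print('grasp',al,sy,[q.round(2).tolist() for q in solve(C+[0,0,.005],graspR(a,sy))])
    for psi in (-20,20,60):
      print('   place',psi,[q.round(2).tolist() for q in solve(PAN+[0,0,.0605],placeR(a,sy,np.radians(psi)))])
E
```

```text
grasp 35 1 [[-0.63, -0.16, 2.16, 0.35, 0.59, 1.0]]
   place -20 [[0.65, -0.13, 2.16, -1.13, 0.87, 0.11]]
   place 20 [[0.33, -0.34, 2.33, 0.06, 0.2, -1.64]]
   place 60 []
grasp 35 -1 [[-0.63, -0.16, 2.16, 0.35, 0.59, -2.14]]
   place -20 []
   place 20 [[0.33, -0.34, 2.33, 0.06, 0.2, 1.5]]
   place 60 [[0.02, -0.16, 2.18, 1.13, 0.89, -0.12]]
grasp 45 1 [[-0.66, -0.2, 2.25, 0.66, 0.42, 0.69]]
   place -20 [[0.6, -0.15, 2.1, -0.85, 0.87, -0.15]]
   place 20 [[0.34, -0.32, 2.24, 0.02, 0.43, -1.6]]
   place 60 []
grasp 45 -1 [[-0.66, -0.2, 2.25, 0.66, 0.42, -2.45]]
   place -20 []
   place 20 [[0.34, -0.32, 2.24, 0.02, 0.43, 1.54]]
   place 60 [[0.07, -0.17, 2.12, 0.86, 0.89, 0.13]]
grasp 50 1 [[-0.67, -0.21, 2.29, 0.93, 0.36, 0.42]]
   place -20 [[0.57, -0.14, 2.07, -0.72, 0.89, -0.28]]
   place 20 [[0.34, -0.29, 2.19, 0.02, 0.54, -1.59]]
   place 60 [[0.1, -0.17, 2.09, 0.72, 0.9, -2.89]]
grasp 50 -1 [[-0.67, -0.21, 2.29, 0.93, 0.36, -2.72]]
   place -20 [[0.57, -0.14, 2.07, -0.72, 0.89, 2.87]]
   place 20 [[0.34, -0.29, 2.19, 0.02, 0.54, 1.55]]
   place 60 [[0.1, -0.17, 2.09, 0.72, 0.9, 0.25]]
```

```bash
cat >> plan.py <<'E'
AL=np.radians(42)
def path(q,pos0,rot0,shift_cm,rv_deg,n=8):
    for k in range(1,n+1):
        t=k/n; p=pos0+rot0.apply(np.array(shift_cm)/100*t); r=rot0*R.from_rotvec(np.radians(rv_deg)*t)
        q,e=ik(X,p,r,q); print('  ',np.round(q,2),round(e,4))
    return q,p,r
E
python3 - <<'E'
from plan import *; from h import go, ctrl
G=graspR(AL,1); g=C+[0,0,.005]
back=g-G.apply([0,0,.12])+[0,0,.02]
go(back,rot=G)
s=ctrl.get_state(); R0=R.from_quat(s['tool_rot'])
sh=R0.inv().apply(back-G.apply([0,0,.054])-s['ee_pos'])*100; rv=np.degrees((R0.inv()*G).as_rotvec())
q,p,r=path(s['joints'],s['ee_pos'],R0,sh,rv)
print('tcp hover',p); path(q,p,r,G.inv().apply(g-back)*100,[0,0,0],4)
E
```

```text
t 8.75 tcp [ 0.4153 -0.2745  0.3907] j [-0.75  -0.405  1.79   0.264  1.53  -0.854] F [-0.3 -0.3  0.3] w 1.0 ff 0.0
move [ 1.46 -6.26 19.37] [-28.18   7.71 109.04]
   [-0.77 -0.43  1.85  0.32  1.46 -0.65] 0.0
   [-0.79 -0.45  1.92  0.38  1.38 -0.45] 0.0
   [-0.8  -0.47  1.99  0.42  1.3  -0.25] 0.0
   [-0.8  -0.5   2.06  0.46  1.2  -0.04] 0.0
   [-0.8  -0.52  2.12  0.48  1.1   0.17] 0.0
   [-0.78 -0.54  2.18  0.48  0.99  0.4 ] 0.0
   [-0.76 -0.56  2.24  0.46  0.88  0.65] 0.0
   [-0.73 -0.56  2.29  0.41  0.77  0.93] 0.0
tcp hover [ 0.42059941 -0.25915391  0.1873072 ]
   [-0.71 -0.48  2.28  0.43  0.69  0.92] 0.0
   [-0.69 -0.38  2.27  0.46  0.61  0.89] 0.0
   [-0.67 -0.29  2.25  0.5   0.54  0.85] 0.0
   [-0.65 -0.19  2.23  0.54  0.47  0.81] 0.0
```

drive_tool(increments=[[0.2, -0.8, 2.3, -1.9, 0.5, 7.3], [0.4, -1.5, 4.6, -3.8, 1, 14.5], [0.6, -2.3, 7, -5.6, 1.6, 21.8], [0.7, -3, 9.3, -7.5, 2.1, 29], [0.9, -3.8, 11.6, -9.4, 2.6, 36.3]], hand=8.5)

```text
time: 9.25
ee_pos: [0.4191, -0.2647, 0.2677]
tool_rot: [0.836, 0.487, 0.233, 0.103]
ft_force: [0.4, -0.2, 0.2]
gripper_width: 0.996
finger_force: 0.0
```

drive_tool(increments=[[0, 0, 0, -1.9, 0.5, 7.3], [0, 0, 0, -3.8, 1, 14.5], [0, 0, 0, -5.6, 1.6, 21.8], [0, 0, 0, -7.5, 2.1, 29], [0, 0, 0, -9.4, 2.6, 36.3]])

```text
time: 9.75
ee_pos: [0.4191, -0.2647, 0.2685]
tool_rot: [0.929, 0.185, 0.31, 0.082]
ft_force: [-0.2, 0.2, -0.5]
gripper_width: 0.998
finger_force: 0.0
```

```bash
cat > hov.py <<'E'
from plan import *; from h import go, ctrl
G=graspR(AL,1); g=C+[0,0,.005]
back=g-G.apply([0,0,.12])+[0,0,.02]
E
python3 - <<'E'
from hov import *
go(back,rot=G)
E
```

```text
t 9.75 tcp [ 0.4191 -0.2647  0.2685] j [-0.795 -0.535  2.123  0.478  1.087  0.259] F [-0.2  0.2 -0.5] w 1.0 ff 0.0
move [-4.11 -2.63  6.52] [-9.52  2.55 36.21]
```

drive_tool(increments=[[-0.8, -0.5, 1.3, -1.9, 0.5, 7.3], [-1.6, -1, 2.6, -3.8, 1, 14.5], [-2.5, -1.6, 3.9, -5.6, 1.6, 21.8], [-3.3, -2.1, 5.2, -7.5, 2.1, 29], [-4.1, -2.6, 6.5, -9.5, 2.6, 36.2]])

```text
time: 10.25
ee_pos: [0.4208, -0.2594, 0.1871]
tool_rot: [0.923, -0.137, 0.355, 0.053]
ft_force: [-0.1, -0.4, 0.4]
gripper_width: 0.991
finger_force: 0.0
```

```bash
python3 - <<'E'
from hov import *; from h import *
im,d,c_=grab('wrist','w4.png'); W=cloud(c_,d)
top=(W[...,2]>0.051)&(W[...,2]<0.062)&(im.min(2)>110)&(abs(W[...,0]-.53)<.09)&(abs(W[...,1]+.29)<.09)
n,lab,st,_=cv2.connectedComponentsWithStats(top.astype(np.uint8)); k=1+st[1:,4].argmax(); P=W[lab==k]
r=cv2.minAreaRect(P[:,:2].astype(np.float32)); print(len(P),r,np.median(P,0)); print(cv2.boxPoints(r).round(3))
print('hood'); find('wrist',c_,'hood')
go(g,rot=G)
E
```

```text
10226 ((0.5383727550506592, -0.2950971722602844), (0.0459507592022419, 0.10022979229688644), 73.01057434082031) [ 0.53017569 -0.29308628  0.05597444]
[[ 0.484 -0.302]
 [ 0.58  -0.332]
 [ 0.593 -0.288]
 [ 0.497 -0.258]]
hood
wrist hood 0.63 [ 0.649 -0.221  0.088] [162.  82.]
wrist hood 0.19 [ 0.599 -0.242  0.031] [229. 188.]
t 10.35 tcp [ 0.4204 -0.2586  0.1854] j [-0.729 -0.561  2.293  0.418  0.772  0.928] F [0.  0.1 0.7] w 1.0 ff 0.0
move [-1.16  0.09 13.37] [-0.16  0.09  0.17]
```

View pics/w4.png

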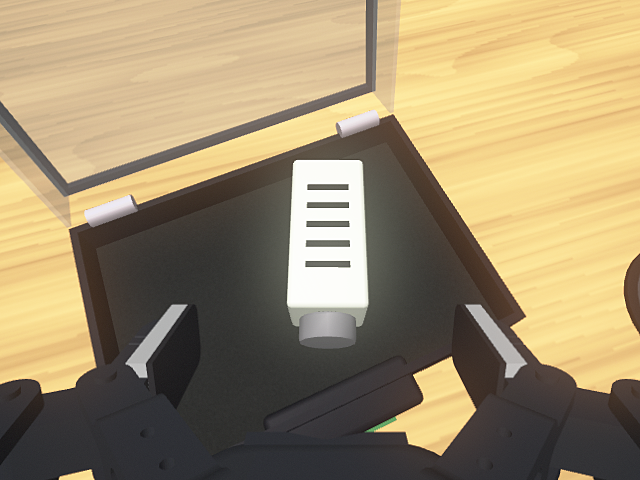

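The canister is centred between the pads and aligned with them: body at (328,235), cap at (328,330). I'll descend along the tool axis and grip.

drive_tool(increments=[[-0.6, 0, 1.7, 0, 0, 0], [-1.2, 0.1, 3.4, 0, 0, 0], [-1.2, 0.1, 5.1, 0, 0, 0], [-1.2, 0.1, 6.8, 0, 0, 0], [-1.2, 0.1, 8.5, 0, 0, 0]])

```text
time: 10.85
ee_pos: [0.4675, -0.2749, 0.1173]
tool_rot: [0.924, -0.132, 0.355, 0.053]
ft_force: [0.1, -0.5, 1.0]
gripper_width: 0.993
finger_force: 0.0
```

drive_tool(increments=[[0, 0, 1.2, 0, 0, 0], [0, 0, 2.4, 0, 0, 0], [0, 0, 3.4, 0, 0, 0], [0, 0, 4.3, 0, 0, 0], [0, 0, 4.9, 0, 0, 0]])

```text
time: 11.35
ee_pos: [0.4985, -0.2843, 0.0803]
tool_rot: [0.923, -0.134, 0.356, 0.053]
ft_force: [-0.3, 0.7, 0.1]
gripper_width: 0.995
finger_force: 0.0
```

drive_tool(increments=[[0, 0, 0, 0, 0, 0], [0, 0, 0, 0, 0, 0], [0, 0, 0, 0, 0, 0], [0, 0, 0, 0, 0, 0], [0, 0, 0, 0, 0, 0]], hand=2.5, newtons=40)

```text
time: 11.85
ee_pos: [0.4979, -0.2843, 0.0811]
tool_rot: [0.923, -0.135, 0.356, 0.053]
ft_force: [-7.1, 2.2, 5.8]
gripper_width: 0.534
finger_force: 43.3
```

```bash
python3 - <<'E'
from hov import *
go(g,rot=G)
E
```

```text
t 11.85 tcp [ 0.4979 -0.2843  0.0811] j [-0.653 -0.195  2.223  0.549  0.471  0.797] F [-7.1  2.2  5.8] w 0.53 ff 43.3
move [-0.27 -0.16  0.16] [-0.06 -0.23  0.25]
```

drive_tool(increments=[[0.6, 0, -0.7, 0, 0, 0], [1.3, 0, -1.5, 0, 0, 0], [2.4, 0, -2.8, 0, 0, 0], [3.6, 0, -4.2, 0, 0, 0], [4.8, 0, -5.6, 0, 0, 0]], newtons=50)

```text
time: 12.35
ee_pos: [0.4957, -0.2834, 0.1557]
tool_rot: [0.923, -0.135, 0.356, 0.053]
ft_force: [-0.1, 0.5, -3.8]
gripper_width: 0.534
finger_force: 52.1
```

drive_tool(increments=[[1.6, 0, -2.1, 0, 0, 0], [3.2, 0, -4.2, 0, 0, 0], [4.8, 0, -6.3, 0, 0, 0], [6.4, 0, -8.4, 0, 0, 0], [8, 0, -10.5, 0, 0, 0]])

```text
time: 12.85
ee_pos: [0.4847, -0.2798, 0.2877]
tool_rot: [0.923, -0.135, 0.356, 0.053]
ft_force: [0.3, -0.1, -3.6]
gripper_width: 0.531
finger_force: 52.1
```

```bash
python3 - <<'E'
from hov import *
s=ctrl.get_state(); R0=R.from_quat(s['tool_rot']); p0=s['ee_pos']; print(s['finger_force'],s['ft_force'])
for psi in (10,20):
    Q=placeR(AL,1,np.radians(psi)); hv=PAN+[0,0,.0575+.12]
    print(psi,Q.as_matrix().round(2).tolist()); go(hv,rot=Q)
    q6=solve(hv,Q); print(np.round(q6,2))
# rotate about own z while moving
mid=np.array([.50,-.05,.30])
E
```

```text
52.09626317024231 [ 0.31850481 -0.08497635 -3.64976556]
10 [[-0.66, -0.17, 0.73], [-0.12, 0.98, 0.13], [-0.74, 0.0, -0.67]]
t 12.85 tcp [ 0.4847 -0.2798  0.2877] j [-0.664 -0.447  2.054  0.326  0.86   1.071] F [ 0.3 -0.1 -3.6] w 0.53 ff 52.1
move [-10.81 -48.72  -4.28] [  8.11 -26.89 158.87]
[[ 0.42 -0.44  2.14 -0.31  0.64 -1.15]]
20 [[-0.63, -0.34, 0.7], [-0.23, 0.94, 0.25], [-0.74, -0.0, -0.67]]
t 12.85 tcp [ 0.4847 -0.2798  0.2877] j [-0.664 -0.447  2.054  0.326  0.86   1.071] F [ 0.3 -0.1 -3.6] w 0.53 ff 52.1
move [-10.54 -48.13  -4.03] [  7.68 -35.45 150.09]
[[ 0.34 -0.46  2.16  0.02  0.61 -1.6 ]]
```

```bash
cat > pl.py <<'E'
from hov import *
PSI=np.radians(20); Q=placeR(AL,1,PSI); hv=PAN+[0,0,.0575+.12]
E
python3 - <<'E'
from pl import *
s=ctrl.get_state(); R0=R.from_quat(s['tool_rot'])
sh=R0.inv().apply(hv-Q.apply([0,0,.054])-s['ee_pos'])*100; rv=np.degrees((R0.inv()*Q).as_rotvec())
print(sh,rv); path(s['joints'],s['ee_pos'],R0,sh,rv,8)
E
```

```text
[-10.53961687 -48.12633343  -4.03431648] [  7.67749819 -35.44843597 150.08817703]
   [-0.54 -0.49  2.07  0.22  0.93  1.56] 0.0
   [-0.42 -0.51  2.08  0.18  0.98  2.01] 0.0
   [-0.3  -0.52  2.1   0.18  1.02  2.44] 0.0
   [-0.19 -0.53  2.11  0.2   1.01  2.85] 0.0
   [-0.17 -0.53  2.15  0.43  0.97  2.97] 0.1203
   [-0.13 -0.52  2.22  0.77  0.83  2.97] 0.2902
   [ 0.03 -0.5   2.32  1.2   0.49  2.97] 0.4377
   [ 0.34 -0.44  2.33  1.74  0.01  2.97] 0.4204
```

```bash
python3 - <<'E'
from pl import *
s=ctrl.get_state(); R0=R.from_quat(s['tool_rot']); p0=s['ee_pos']
P1=hv-Q.apply([0,0,.054])
rv=np.degrees((R0.inv()*Q).as_rotvec()); rv=rv*(1-360/np.linalg.norm(rv)); print(rv)
path(s['joints'],p0,R0,R0.inv().apply(P1-p0)*100,rv,10)
for k in range(5):
    r=R0*R.from_rotvec(np.radians(rv)*k/5); print(k,(r.inv().apply((P1-p0)/5)*100).round(2),(rv/5).round(2))
    # lowest canister z along path: axis direction
for k in range(6):
    r=R0*R.from_rotvec(np.radians(rv)*k/5); print((r*R0.inv()).apply(c).round(2))
E
```

```text
[ -10.22241454   47.19878775 -199.83900044]
   [-0.57 -0.54  2.14  0.29  0.76  0.82] 0.0
   [-0.47 -0.61  2.21  0.26  0.67  0.56] 0.0
   [-0.37 -0.66  2.27  0.24  0.59  0.28] 0.0
   [-0.27 -0.7   2.31  0.24  0.53 -0.02] 0.0
   [-0.17 -0.71  2.33  0.26  0.5  -0.33] 0.0
   [-0.07 -0.7   2.33  0.26  0.48 -0.63] 0.0
   [ 0.03 -0.67  2.31  0.24  0.48 -0.92] 0.0
   [ 0.13 -0.61  2.28  0.2   0.51 -1.17] 0.0
   [ 0.23 -0.54  2.22  0.12  0.55 -1.4 ] 0.0
   [ 0.34 -0.46  2.16  0.02  0.61 -1.6 ] 0.0
0 [-2.11 -9.63 -0.81] [ -2.04   9.44 -39.97]
1 [ 4.7  -8.65 -0.92] [ -2.04   9.44 -39.97]
2 [ 9.23 -3.55  0.05] [ -2.04   9.44 -39.97]
3 [9.23 3.14 1.63] [ -2.04   9.44 -39.97]
4 [4.71 8.14 3.04] [ -2.04   9.44 -39.97]
[-0.96  0.29  0.  ]
[-0.98 -0.22 -0.03]
[-0.76 -0.62  0.18]
[-0.42 -0.73  0.54]
[-0.11 -0.48  0.87]
[-0. -0.  1.]
```

drive_tool(increments=[[-0.4, -1.9, -0.2, -0.4, 1.9, -8], [-0.8, -3.8, -0.3, -0.8, 3.8, -16], [-1.3, -5.8, -0.5, -1.2, 5.7, -24], [-1.7, -7.7, -0.6, -1.6, 7.6, -32], [-2.1, -9.6, -0.8, -2, 9.4, -40]])

```text
time: 13.35
ee_pos: [0.4923, -0.1812, 0.278]
tool_rot: [0.88, 0.19, 0.387, 0.199]
ft_force: [0.7, -0.3, -3.5]
gripper_width: 0.529
finger_force: 52.3
```

drive_tool(increments=[[0.9, -1.7, -0.2, -0.4, 1.9, -8], [1.9, -3.5, -0.4, -0.8, 3.8, -16], [2.8, -5.2, -0.6, -1.2, 5.7, -24], [3.8, -6.9, -0.7, -1.6, 7.6, -32], [4.7, -8.6, -0.9, -2, 9.4, -40]])

```text
time: 13.85
ee_pos: [0.5, -0.0834, 0.2697]
tool_rot: [0.725, 0.488, 0.368, 0.319]
ft_force: [0.2, -0.0, -3.1]
gripper_width: 0.531
finger_force: 52.4
```

drive_tool(increments=[[1.8, -0.7, 0, -0.4, 1.9, -8], [3.7, -1.4, 0, -0.8, 3.8, -16], [5.5, -2.1, 0, -1.2, 5.7, -24], [7.4, -2.8, 0, -1.6, 7.6, -32], [9.2, -3.6, 0, -2, 9.4, -40]])

```text
time: 14.35
ee_pos: [0.5067, 0.0147, 0.2613]
tool_rot: [0.477, 0.723, 0.303, 0.397]
ft_force: [0.4, 0.0, -2.5]
gripper_width: 0.531
finger_force: 52.4
```

```bash
python3 - <<'E'
from pl import *
go(hv,rot=Q)
E
```

```text
t 14.35 tcp [0.5067 0.0147 0.2613] j [-0.074 -0.699  2.331  0.267  0.483 -0.646] F [ 0.4  0.  -2.5] w 0.53 ff 52.4
move [18.38  6.54  3.28] [ -4.11  18.67 -79.58]
```

drive_tool(increments=[[1.8, 0.6, 0.3, -0.4, 1.9, -8], [3.7, 1.3, 0.6, -0.8, 3.7, -16], [5.5, 1.9, 0.9, -1.2, 5.6, -24], [7.4, 2.6, 1.3, -1.6, 7.5, -32], [9.2, 3.2, 1.6, -2, 9.4, -40]])

```text
time: 14.85
ee_pos: [0.5142, 0.1128, 0.2534]
tool_rot: [0.168, 0.867, 0.198, 0.425]
ft_force: [0.2, -0.5, -3.0]
gripper_width: 0.532
finger_force: 52.4
```

drive_tool(increments=[[0.9, 1.6, 0.6, -0.4, 1.9, -8], [1.9, 3.2, 1.2, -0.8, 3.7, -16], [2.8, 4.8, 1.8, -1.2, 5.6, -24], [3.8, 6.5, 2.4, -1.6, 7.5, -32], [4.7, 8.1, 3, -2, 9.3, -39.6]])

```text
time: 15.35
ee_pos: [0.5214, 0.2103, 0.245]
tool_rot: [-0.158, 0.9, 0.07, 0.4]
ft_force: [0.4, -0.7, -3.1]
gripper_width: 0.53
finger_force: 52.4
```

drive_tool(increments=[[0, 0, 0, 0, 0, 0], [0, 0, 0, 0, 0, 0], [0, 0, 0, 0, 0, 0], [0, 0, 0, 0, 0, 0], [0, 0, 0, 0, 0, 0]])

```text
time: 15.85
ee_pos: [0.5216, 0.2092, 0.2445]
tool_rot: [-0.155, 0.9, 0.071, 0.4]
ft_force: [1.0, -0.5, -3.8]
gripper_width: 0.529
finger_force: 52.3
```

```bash
python3 - <<'E'
from pl import *; from h import *
go(hv,rot=Q)
im,d,c_=grab('side'); W=cloud(c_,d)
b=cv2.cvtColor(cv2.resize(im[150:350,180:380],(600,600)),cv2.COLOR_RGB2BGR); cv2.imwrite('pics/s5.png',b)
im,d,ct=grab('top'); Wt=cloud(ct,d)
np.savez('s5.npz',W=W,Wt=Wt)
for n,V in(('side',W),('top',Wt)):
    k=np.linalg.norm(V[...,:2]-hv[:2],axis=-1)<.06
    P=V[k&(V[...,2]>.05)]; print(n,len(P),P.min(0),P.max(0))
E
```

```text
t 15.85 tcp [0.5216 0.2092 0.2445] j [ 0.332 -0.462  2.16   0.02   0.607 -1.592] F [ 1.  -0.5 -3.8] w 0.53 ff 52.3
move [-0.17  0.18  0.02] [-0.09 -0.02 -0.4 ]
side 1386 [0.50030585 0.1850969  0.15295992] [0.58586731 0.26771761 0.28313023]
top 1011 [0.50189246 0.16523291 0.15515378] [0.59487245 0.26663441 0.28596751]
```

View pics/s5.png

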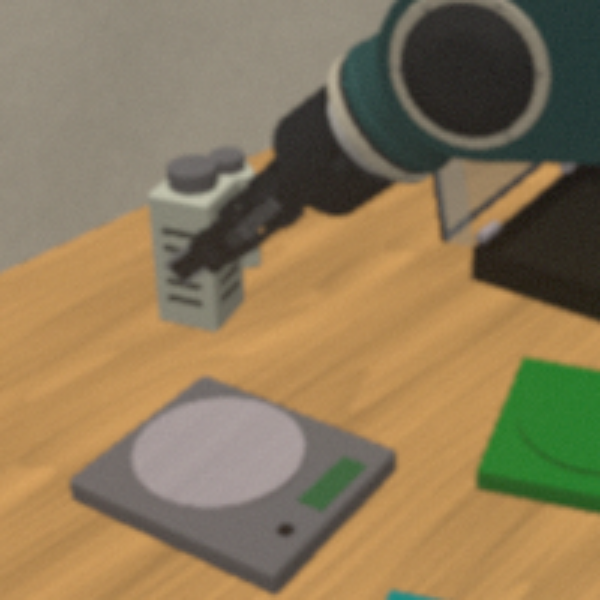

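The canister hangs upright, cap up (crop (190,170)), with its foot at (190,320) above the scale; the pan is at (220,450). I'll measure its offset from the cap and the body.

```bash
python3 - <<'E'
from pl import *; from h import *
D=np.load('s5.npz'); W,Wt=D['W'],D['Wt']
s=ctrl.get_state(); R0=R.from_quat(s['tool_rot']); p=s['ee_pos']
# model: canister centre fixed in tool since closing
Tg=np.array([.4979,-.2843,.0811]); Rg=R.from_quat([.923,-.135,.356,.053])
print('model centre',p+R0.apply(Rg.inv().apply(C-Tg)), 'axis',(R0*Rg.inv()).apply(c).round(3))
for n,V in(('side',W),('top',Wt)):
    near=np.linalg.norm(V[...,:2]-[.56,.225],axis=-1)<.05
    for a,b in((.258,.275),(.245,.258)):
        k=near&(V[...,2]>a)&(V[...,2]<b); P=V[k]
        if len(P)>5: print(n,a,len(P),np.median(P,0).round(4),P.min(0).round(3),P.max(0).round(3),cv2.minEnclosingCircle(P[:,:2].astype(np.float32)))
k=(np.linalg.norm(W[...,:2]-[.56,.225],axis=-1)<.05)&(W[...,2]>.14)&(W[...,2]<.25); P=W[k]
print(np.percentile(P[:,2],[0,1,2,5]))
# +y face: side camera sees faces; plane tilt
nrm=[]
for lo,hi in((.155,.18),(.22,.25)):
    Q_=P[(P[:,2]>lo)&(P[:,2]<hi)]; print(lo,len(Q_),Q_.mean(0).round(4),Q_[:,0].min().round(4),Q_[:,1].max().round(4))
E
```

```text
model centre [0.56752972 0.22427881 0.20943744] axis [-0.    -0.008  1.   ]
side 0.258 188 [0.5548 0.2294 0.2658] [0.51  0.185 0.258] [0.577 0.242 0.272] ((0.5432907342910767, 0.21973276138305664), 0.03502308204770088)
side 0.245 243 [0.5504 0.2384 0.2519] [0.511 0.197 0.245] [0.586 0.254 0.258] ((0.5483694076538086, 0.23091113567352295), 0.03762054815888405)
top 0.258 250 [0.5589 0.2204 0.2657] [0.511 0.183 0.258] [0.583 0.24  0.275] ((0.547186017036438, 0.2186277210712433), 0.03722652792930603)
top 0.245 268 [0.5539 0.2152 0.2515] [0.516 0.183 0.245] [0.595 0.256 0.258] ((0.5519447922706604, 0.22303256392478943), 0.044177427887916565)
[0.15295992 0.15498123 0.15607544 0.15863597]
0.155 283 [0.5521 0.2364 0.1679] 0.536 0.255
0.22 288 [0.5548 0.2416 0.2373] 0.5213 0.2582
```

drive_tool(increments=[[0.9, 0.1, 0.6, 0, 0, 0], [1.8, 0.2, 1.2, 0, 0, 0], [2.7, 0.3, 1.9, 0, 0, 0], [3.6, 0.3, 2.5, 0, 0, 0], [4.5, 0.3, 3.2, 0, 0, 0]])

```text
time: 16.45
ee_pos: [0.5143, 0.2106, 0.1882]
tool_rot: [-0.156, 0.9, 0.071, 0.4]
ft_force: [-0.1, 0.1, -4.3]
gripper_width: 0.533
finger_force: 52.4
```

drive_tool(increments=[[1.2, 0, 1.1, 0, 0, 0], [2.2, 0, 2, 0, 0, 0], [3, 0, 2.7, 0, 0, 0], [3.7, 0, 3.3, 0, 0, 0], [4.1, 0, 3.7, 0, 0, 0]])

```text
time: 16.95
ee_pos: [0.5144, 0.2107, 0.1333]
tool_rot: [-0.156, 0.9, 0.071, 0.4]
ft_force: [-0.1, -0.2, -3.8]
gripper_width: 0.531
finger_force: 52.4
```

drive_tool(increments=[[0, 0, 0, 0, 0, 0], [0, 0, 0, 0, 0, 0], [0, 0, 0, 0, 0, 0], [0, 0, 0, 0, 0, 0], [0, 0, 0, 0, 0, 0]])

```text
time: 17.45
ee_pos: [0.5146, 0.2108, 0.1347]
tool_rot: [-0.156, 0.9, 0.071, 0.4]
ft_force: [-0.5, -0.0, -3.7]
gripper_width: 0.534
finger_force: 52.4
```

```bash
python3 - <<'E'
from pl import *; from h import *
s=ctrl.get_state(); R0=R.from_quat(s['tool_rot']); p=s['ee_pos']
Tg=np.array([.4979,-.2843,.0811]); Rg=R.from_quat([.923,-.135,.356,.053])
print('model centre',p+R0.apply(Rg.inv().apply(C-Tg)), 'axis',(R0*Rg.inv()).apply(c).round(3),s['ft_force'])
print('down 1cm in tool',R0.inv().apply([0,0,-1]).round(3))
im,d,_=grab('side'); V=cloud(_,d)
k=(np.linalg.norm(V[...,:2]-[.56,.225],axis=-1)<.045)&(V[...,2]>.036)&(im.min(2)>90); k[:,:]&=(V[...,2]<.1); P=V[k]; print(np.percentile(P[:,2],[0,2,5]))
cv2.imwrite('pics/s6.png',cv2.resize(im[200:330,190:320],(520,520))[:,:,::-1])
E
```

```text
model centre [0.56048357 0.22579031 0.09971406] axis [-0.001 -0.008  1.   ] [-0.49283783 -0.00621281 -3.7094063 ]
down 1cm in tool [ 0.743 -0.004  0.669]
[0.03607214 0.04437862 0.04538186]
```

View pics/s6.png

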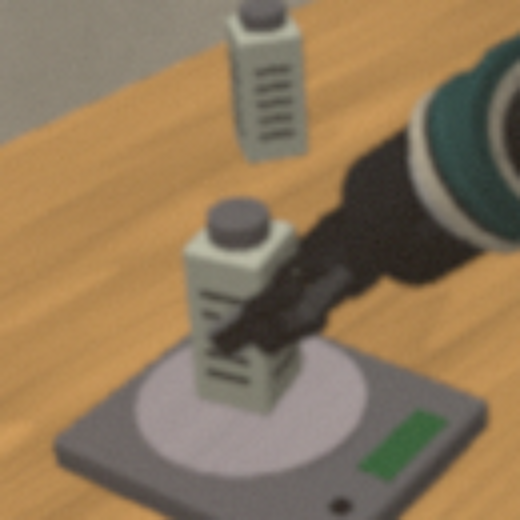

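The canister hangs upright about 10 mm above the middle of the pan (its foot at (240,395), pan centre at about (250,400)). I'll lower it slowly.

drive_tool(increments=[[0.1, 0, 0.1, 0, 0, 0], [0.2, 0, 0.2, 0, 0, 0], [0.3, 0, 0.3, 0, 0, 0], [0.4, 0, 0.36, 0, 0, 0], [0.5, 0, 0.45, 0, 0, 0]])

```text
time: 18.0
ee_pos: [0.5145, 0.2108, 0.1275]
tool_rot: [-0.156, 0.9, 0.071, 0.4]
ft_force: [-0.4, 0.0, -3.0]
gripper_width: 0.535
finger_force: 52.4
```

drive_tool(increments=[[0.04, 0, 0.04, 0, 0, 0], [0.08, 0, 0.07, 0, 0, 0], [0.12, 0, 0.1, 0, 0, 0], [0.15, 0, 0.13, 0, 0, 0], [0.15, 0, 0.13, 0, 0, 0]])

```text
time: 18.5
ee_pos: [0.5145, 0.2108, 0.1256]
tool_rot: [-0.156, 0.9, 0.071, 0.4]
ft_force: [0.1, 0.4, -3.4]
gripper_width: 0.528
finger_force: 52.4
```

drive_tool(increments=[[0.02, 0, 0.02, 0, 0, 0], [0.04, 0, 0.03, 0, 0, 0], [0.06, 0, 0.05, 0, 0, 0], [0.07, 0, 0.07, 0, 0, 0], [0.07, 0, 0.07, 0, 0, 0]])

```text
time: 19.0
ee_pos: [0.5146, 0.2108, 0.1247]
tool_rot: [-0.156, 0.9, 0.071, 0.4]
ft_force: [-0.4, 0.1, -3.2]
gripper_width: 0.533
finger_force: 52.7
```

drive_tool(increments=[[0.02, 0, 0.02, 0, 0, 0], [0.04, 0, 0.03, 0, 0, 0], [0.06, 0, 0.05, 0, 0, 0], [0.07, 0, 0.07, 0, 0, 0], [0.07, 0, 0.07, 0, 0, 0]])

```text
time: 19.5
ee_pos: [0.515, 0.211, 0.1246]
tool_rot: [-0.156, 0.9, 0.071, 0.401]
ft_force: [-5.6, -2.0, 6.5]
gripper_width: 0.532
finger_force: 53.9
```

Contact made (the vertical force rose by about 10 N). I'll relax the grip and then open.

drive_tool(increments=[[-0.02, 0, -0.02, 0, 0, 0], [-0.04, 0, -0.04, 0, 0, 0], [-0.04, 0, -0.04, 0, 0, 0], [-0.04, 0, -0.04, 0, 0, 0], [-0.04, 0, -0.04, 0, 0, 0]], newtons=20)

```text
time: 20.0
ee_pos: [0.5148, 0.2109, 0.1246]
tool_rot: [-0.156, 0.9, 0.071, 0.4]
ft_force: [0.2, 0.2, 2.9]
gripper_width: 0.532
finger_force: 52.6
```

drive_tool(increments=[[0, 0, 0, 0, 0, 0], [0, 0, 0, 0, 0, 0], [0, 0, 0, 0, 0, 0], [0, 0, 0, 0, 0, 0], [0, 0, 0, 0, 0, 0]], hand=8.5)

```text
time: 20.5
ee_pos: [0.5145, 0.2108, 0.1241]
tool_rot: [-0.156, 0.9, 0.071, 0.4]
ft_force: [-0.0, -0.1, 0.7]
gripper_width: 0.995
finger_force: 0.0
```

drive_tool(increments=[[0, 0, -1, 0, 0, 0], [0, 0, -2.5, 0, 0, 0], [0, 0, -4.5, 0, 0, 0], [0, 0, -6.5, 0, 0, 0], [0, 0, -8.5, 0, 0, 0]])

```text
time: 21.0
ee_pos: [0.4546, 0.1891, 0.1815]
tool_rot: [-0.156, 0.9, 0.071, 0.4]
ft_force: [0.4, 0.2, 0.6]
gripper_width: 0.996
finger_force: 0.0
```

drive_tool(increments=[[0, 0, -2, 0, 0, 0], [0, 0, -4, 0, 0, 0], [0, 0, -6, 0, 0, 0], [0, 0, -8, 0, 0, 0], [0, 0, -9, 0, 0, 0]])

```text
time: 21.5
ee_pos: [0.4087, 0.1742, 0.2402]
tool_rot: [-0.156, 0.902, 0.07, 0.396]
ft_force: [0.9, 0.4, -0.4]
gripper_width: 0.997
finger_force: 0.0
```

```bash
python3 - <<'E'
from pl import *; from h import *
im,d,k=grab('side','s7.png'); V=cloud(k,d)
im2,d2,k2=grab('top','t7.png'); Wt=cloud(k2,d2)
for n,v in(('side',V),('top',Wt)):
    m=(np.linalg.norm(v[...,:2]-[.56,.225],axis=-1)<.06)&(v[...,2]>.135)&(v[...,2]<.16); P=v[m]; print(n,len(P),cv2.minEnclosingCircle(P[:,:2].astype(np.float32)),P[:,2].max())
m=(np.linalg.norm(Wt[...,:2]-[.56,.225],axis=-1)<.06)&(Wt[...,2]>.115); print(Wt[m][:,2].max(), cv2.minAreaRect(Wt[m][:,:2].astype(np.float32)))
find('top',k2,'canister_mid'); find('side',k,'hood')
print(ctrl.get_state()['time'],ctrl.get_state()['ft_force'])
E
```

```text
side 168 ((0.5552339553833008, 0.22816649079322815), 0.017321700230240822) 0.14983378311249707
top 145 ((0.5594980120658875, 0.22359275817871094), 0.02190239354968071) 0.1543358637467953
0.1543358637467953 ((0.5596961379051208, 0.22605781257152557), (0.0467817448079586, 0.04702329263091087), 21.007205963134766)
top canister_mid 0.68 [0.555 0.219 0.129] [240. 232.]
side hood 0.9 [ 0.654 -0.235  0.164] [343. 174.]
21.7 [ 0.56330941 -0.20978982 -0.27601039]
```

View pics/s7.png

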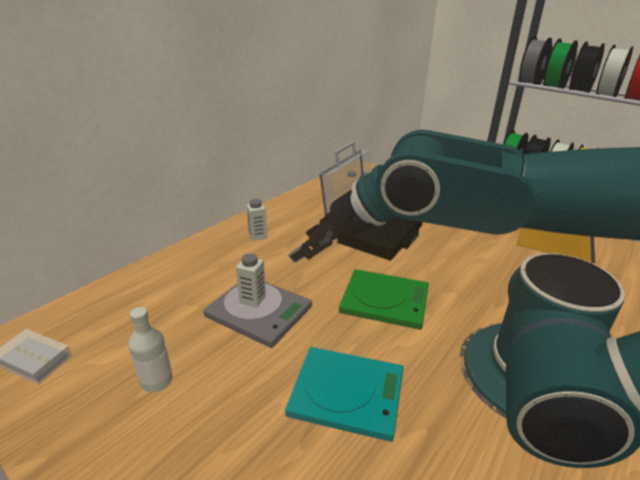

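The canister stands upright in the pan's middle at (251,281), within about 1 mm of centre. The hood is open at (343,180), the fresh canister (257,220) and spray bottle (150,350) are where they were, and the gripper is clear. I'm handing the job in.

```bash
python3 -c "
from station import ctrl
print(ctrl.job_done())"
```

```text
the job is handed in; nothing more can be done
None
```

The job is handed in at about 22 s: the canister stands upright, cap up, within about 1 mm of the pan's centre, the hood stays open, and the fresh canister, spray bottle and spool were not touched.

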